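Send the blue target hanger down the gravity rail to the scan stop

ROBOT

A 6-joint arm with a two-finger parallel gripper is mounted at the origin on a cart in front of the work surface, level with it; the furniture and walls round the work are solid. World frame = base frame: x ahead of the robot, y to its left, z up, the work surface at z = 0. Lengths are in m, angles in rad, forces in N, time in s.
With the tool pointing down it reaches from about 0.25 to 0.775 m from the base axis. Payload 4 kg.
Tool frame: the origin (TCP) lies at the very end of the fingers, on their centre line; the grasp point (between the pads) lies 19 mm behind it; z points along the fingers, y is the line along which they close (so a half turn about z gives the same grasp; the last joint's range is limited). The gripper opens to 94 mm and grips with 3 to 60 N. Pads are 16 mm wide; open, the fingers measure 119 mm over their backs; the gripper's body (75 mm by 177 mm) begins 78 mm behind the grasp point.
Start: joints at [-1.26, 0.087, 1.371, -0, 1.684, -0.103], TCP at [0.221, -0.504, 0.206] pointing down, gripper open.
Joint ranges: [-3.1, 3.1], [-0.76, 2.03], [0.27, 2.55], [-1.08, 4.22], [0.17, 2.65], [-2.57, 2.57]. Speed limits (rad/s): [2.79, 2.79, 3.14, 3.14, 3.14, 3.14].

INTERFACE

Orientations are given as [roll, pitch, yaw] about the fixed x, y, z axes, in that order (R = Rz(yaw) Ry(pitch) Rx(roll)).
In Python, from bench import robot, snapshot, finder gives the robot as it stands.
- The arm moves only by the tool drive_tool, never from a script. Its argument "deltas" is text: rows parted by semicolons, each of 7 numbers parted by spaces: the shift along the tool's x, y, z each as a share of 100 mm, from -1 to 1, then the turn, a rotation vector about the tool's x, y, z each as a share of 90 degrees, from -1 to 1, then the finger opening in mm, from 0 to 94. In form: tx ty tz rx ry rz gripper; .... A call has 1 to 5 rows; each row is the pose to reach, as a shift and turn from the pose commanded when the call began, along the tool's axes at that moment; what a row does not reach only later rows make up. A row lasts 1/10 s, in which the tool goes at most 50 mm and 8.59 degrees, less where a joint would pass 70% of its speed; a pose out of reach is approached as far as the arm can. A call with a number of a shift or a turn outside -1 to 1 is refused whole. A call with a gripper value outside its range is refused whole. The fingers move at their own pace and stop on an object; the grip force is fixed at half the most. Time passes only in rows, so rows that repeat a pose let the fingers close. It gives the time, the measured TCP pose, the force, the opening and the grip force at its end, in the units of the state.
- robot.get_obs(): the state, without advancing time (a new reading comes with each control period).
- snapshot(name): name is "scene" or "top" or "wrist"; returns a dict with "img" (420x560x3 uint8, red, green, blue), "fx", "fy", "cx", "cy" (pixels), "D" ([k1, k2, p1, p2, k3] as OpenCV has them; the pictures are not rectified), "T" (4x4, takes a point from camera to world coordinates); the wrist camera has in their place "hand_eye" (4x4, takes a point from camera to tool coordinates, whose origin is the TCP and whose axes are the flange's). Camera axes: x right, y up, looking along -z (the intrinsics and any distortion apply to the point x, -y, -z); pixel columns grow to the right and rows downward; lengths in m; the calibration is good to about 2 mm. A picture is of the moment at which its call begins: read the wrist's pose just before it. There is no depth.
- robot.close_job(): hands the job in; it is judged then, once.
Trained networks look in the newest picture that a camera, given by its name, has taken for a name from the list of things; names that differ only in an ending like _2 or _b are one class to them, and where a whole thing is asked for, a point or a joint stands for the part that bears it (a point fixed in the world has none). Each returns a list of dicts, best first, with "confidence" (0 to 1); they miss things now and then, are a little off and sometimes report something else, mostly with a low value. They report only what shows in the picture. A call takes as long as a camera call. They do not tell look-alikes from the thing itself.
- finder.look_for(camera, thing): "xy" ([column, row] in pixels, amid what is visible of it).
- finder.masks_of(camera, thing): "region" (420x560 bool, what is visible of it) and "xy" ([column, row] in pixels, amid what is visible of it).
- finder.landmark_of(camera, thing): "xy" ([column, row] in pixels: a listed point, or the origin of a listed thing).
The state is a dict: "time": time; "joint_positions": joint angles; "qvel": joint speeds; "joint_torque": joint torques, N m; "tool_pos": TCP position; "ee_rot": TCP orientation; "wrist_force": force on the tool from outside, world axes, zero at the start; "wrist_torque": the same for the moment, N m; "width": finger opening in m; "finger_force": force on a finger pad.
Only numpy, scipy, OpenCV 4.12 (cv2) and the standard library are available. Lean on these libraries where they do the work, as an engineer would, in place of code of your own. Each camera call takes 0.05 s, during which the arm holds its last target. There are 200 camera calls.

TASK

Pick up the target hanger with the blue grip, lower it astride the yellow-painted upper part of the sloped rail so that its rollers sit on the rail, and let it go there, so that it rolls down by itself and comes to rest against the red stop. Do not drop it from the air, do not push or carry it down the rail, and leave the orange and green hangers alone.

Things in the scene. Friction and masses are not known exactly. Their poses are not given: they have to be found in the camera images.
- blue_hanger: Upside-down U, 60 mm long (own x, rolling direction), 117 high, blue crown (top at 76) and blue grip tab (40 long, 16 thick along own y, z 76 to 117). Cheeks with round targets 36 mm apart inside; steel feet below z 25 flare to a 55 mm mouth (63 outside). Two free white rollers, bottoms at z 49. About 0.25 kg. Origin: centre of underside. Either end may lead; on the rail it tips to the slope.
- blue_grip (a point): Point inside the blue grip tab, 100 mm above the hanger's underside, on its middle: where to grip it, fingers closing across the 16 mm thickness (own y). Axes as the hanger.
- blue_seat (a point): Point midway between the two rollers at their lowest line, 49 mm above the hanger's underside: it lies on the rail's top surface when the hanger is seated. Axes as the hanger.
- orange_hanger: The same hanger with an orange crown and grip; a bystander, standing on the table. Origin and axes likewise.
- green_hanger: The same hanger with a green crown and grip; a bystander, standing on the table. Origin and axes likewise.
- rail: Fixed sloped rail: steel bar 360 mm long, 24 wide, 16 deep, on two posts on a 340 x 100 x 10 mm base plate. Origin: centre of the base's underside; own +x points level to the high end. The bar rises 7 degrees towards +x, its top 108 mm above the table in the middle. Yellow paint from 40 to 160 mm up the slope from the middle. Red-faced stop plate at the low end.
- load_point (a point): Middle of the yellow part, on the centre of the bar's top surface, 120 mm above the table. Axes as the rail (level, not sloped): x towards the high end, y across the bar.
- stop_face (a point): Centre line of the bar's top where it meets the red face of the stop plate at the low end, 88 mm above the table; the plate is 64 mm wide and stands 40 mm above the bar. A hanger home against it has its seat point 30 mm up the slope from here. Axes as the rail (level).
Mind the look-alikes: they are no part of the job. What is shaped like the blue_hanger but pink or purple is not meant.

How it is judged:
On the way:
1. the blue hanger sits astride the yellow part of the rail, let go by the gripper (contact force between the fingers and blue_hanger below 0.05 N and contact force between rail and blue_hanger above 0.2 N and x of blue_seat in the frame of load_point between -0.075 and 0.065 m and y of blue_seat in the frame of load_point between -0.015 and 0.015 m and z of blue_seat in the frame of load_point between -0.014 and 0.018 m), for 0.02 s.
At the end, for the whole second after the job is handed in: The blue hanger rests at standstill on the rail against the red stop: its seat point 15 to 42 mm from the stop face along the rail, within 15 mm of the bar's centre line, at rail height (-6 to +14 mm), within 0.3 rad of upright and 0.35 rad of the rail's direction (x of blue_seat in the frame of stop_face between 0.015 and 0.042 m and y of blue_seat in the frame of stop_face between -0.015 and 0.015 m and z of blue_seat in the frame of stop_face between -0.006 and 0.014 m and angle between blue_hanger's own z axis and vertical below 0.3 rad and angle between the x axis of blue_hanger and the x axis of rail, either way round below 0.35 rad and linear speed of blue_hanger below 0.02 m/s); the robot touches nothing.
It fails at once if the robot touches the blue hanger while it is on the rail more than 40 mm below the yellow part (pushing or carrying it down) (contact force between any of the fingers, the arm and blue_hanger above 0.3 N and x of blue_seat in the frame of load_point below -0.1 m and x of blue_seat in the frame of stop_face above -0.01 m and y of blue_seat in the frame of stop_face between -0.02 and 0.02 m and z of blue_seat in the frame of stop_face between -0.02 and 0.03 m).
It fails at once if the blue hanger is let go in the air, some 3 cm or more above the rail (contact force between the fingers and blue_hanger below 0.05 N and height (world z) of blue_seat above 0.158 m).
It fails at once if the orange hanger is moved by more than 30 mm (distance of orange_hanger from where it was at the start of the episode above 0.03 m).
It fails at once if the green hanger is moved by more than 30 mm (distance of green_hanger from where it was at the start of the episode above 0.03 m).
It also fails if it takes over 35 s, if anything falls off the work surface, if the arm or the gripper's body presses on something with over 40 N, if the wrist force passes 120 N, or if a joint passes its speed limit or range.

## Working session

There is one attempt and no reset: what is moved stays moved. The work goes in short steps, Python scripts to look and compute and a tool call to move; the robot and the scene stay as the last step left them, time stands still between calls to the robot, and variables do not carry over. Pictures are saved under pics/ and viewed, at most 10 in all, crops included, and the job is handed in when it is done.

Besides the shell and the picture viewer there is one more tool, called as name(argument=value, ...), one argument or row to a line, values as JSON. drive_tool: Moves the arm, as the interface text tells. Shift numbers are shares of 100 mm and turn numbers shares of 90 degrees, none past 1 either way. Its arguments: {"type":"object","properties":{"deltas":{"type":"string"}},"required":["deltas"]}

```bash
mkdir -p pics; cat > h.py <<'E'
import numpy as np, cv2
from bench import robot, snapshot, finder
from scipy.spatial.transform import Rotation as R
def camT(s,o):
    if "T" in s: return np.array(s["T"])
    T=np.eye(4);T[:3,:3]=R.from_euler('xyz',o["ee_rot"]).as_matrix();T[:3,3]=o["tool_pos"];return T@np.array(s["hand_eye"])
def ray(s,T,xy):
    K=np.array([[s["fx"],0,s["cx"]],[0,s["fy"],s["cy"]],[0,0,1.]])
    u=cv2.undistortPoints(np.array([[xy]],float),K,np.array(s["D"],float))[0,0]
    return T[:3,3],T[:3,:3]@np.array([u[0],-u[1],-1])
def atz(s,T,xy,z):
    c,d=ray(s,T,xy);return c+d*(z-c[2])/d[2]
def proj(s,T,P):
    p=np.linalg.inv(T)@np.append(P,1);K=np.array([[s["fx"],0,s["cx"]],[0,s["fy"],s["cy"]],[0,0,1.]])
    return cv2.projectPoints(np.array([[p[0],-p[1],-p[2]]]),np.zeros(3),np.zeros(3),K,np.array(s["D"],float))[0].ravel()
def tri(rs):
    A=0;b=0
    for c,d in rs:
        d=d/np.linalg.norm(d);M=np.eye(3)-np.outer(d,d);A=A+M;b=b+M@c
    return np.linalg.solve(A,b)
def save(s,n): cv2.imwrite("pics/"+n+".png",s["img"][:,:,::-1])
E
python3 - <<'E'
from h import *
o=robot.get_obs();print(o)
S={}
for c in("scene","top"):
    s=S[c]=snapshot(c);save(s,c+"0");T=camT(s,o);print(c,T[:3,3].round(3))
    for t in("blue_hanger","blue_grip","load_point","stop_face","rail","orange_hanger","green_hanger"):
        z={"blue_grip":.1,"load_point":.12,"stop_face":.088}.get(t,0)
        for r in finder.landmark_of(c,t)[:4]: print(c,t,np.round(r["xy"]),round(r["confidence"],2),atz(s,T,r["xy"],z).round(3))
cv2.imwrite("pics/both.png",cv2.resize(np.hstack([S["scene"]["img"],S["top"]["img"]])[:,:,::-1],(800,300),interpolation=cv2.INTER_AREA))
E
```

```text
{'time': 0.0, 'joint_positions': array([-1.26012863e+00,  8.79378328e-02,  1.37222309e+00,  1.45411093e-05,
        1.68360839e+00, -1.03131779e-01]), 'qvel': array([ 0.00154989, -0.00017721,  0.00056874, -0.00180834, -0.00025191,
       -0.00164672]), 'joint_torque': array([ 6.46145090e-04, -3.40179348e+01, -3.02428007e+01,  7.16184033e-02,
        3.28880560e-02, -1.74578986e-04]), 'tool_pos': array([ 0.22096733, -0.50306602,  0.20432938]), 'ee_rot': array([-3.13942905e+00, -2.38460430e-04,  4.13800841e-01]), 'wrist_force': array([-0.65794389, -0.29470708,  0.15040629]), 'wrist_torque': array([-0.00946779, -0.03061453,  0.00092333]), 'finger_force': 0.0, 'width': 0.0938021135030432}
scene [-0.104  0.616  0.724]
scene blue_hanger [208. 242.] 0.96 [0.727 0.124 0.   ]
scene blue_hanger [224. 342.] 0.89 [0.469 0.269 0.   ]
scene blue_hanger [374. 213.] 0.85 [ 0.558 -0.236  0.   ]
scene blue_hanger [253. 218.] 0.61 [ 0.736 -0.009  0.   ]
scene blue_grip [205. 203.] 0.93 [0.731 0.119 0.1  ]
scene blue_grip [256. 182.] 0.8 [ 0.728 -0.017  0.1  ]
scene blue_grip [378. 177.] 0.79 [ 0.558 -0
[... 408 characters left out ...]
.113 0.   ]
top blue_hanger [179. 266.] 0.81 [0.465 0.277 0.   ]
top blue_hanger [290. 170.] 0.77 [ 0.732 -0.017  0.   ]
top blue_hanger [281. 277.] 0.73 [0.441 0.003 0.   ]
top blue_grip [236. 162.] 0.97 [0.728 0.124 0.1  ]
top blue_grip [377. 231.] 0.95 [ 0.557 -0.235  0.1  ]
top blue_grip [292. 166.] 0.79 [ 0.719 -0.02   0.1  ]
top blue_grip [173. 265.] 0.7 [0.462 0.274 0.1  ]
top load_point [227. 211.] 0.64 [0.597 0.142 0.12 ]
top load_point [286. 279.] 0.56 [ 0.432 -0.007  0.12 ]
top stop_face [327. 220.] 0.78 [ 0.584 -0.112  0.088]
top rail [265. 222.] 0.6 [0.587 0.048 0.   ]
top orange_hanger [223. 281.] 0.88 [0.427 0.157 0.   ]
top green_hanger [333. 275.] 0.96 [ 0.449 -0.137  0.   ]
```

View pics/scene0.png

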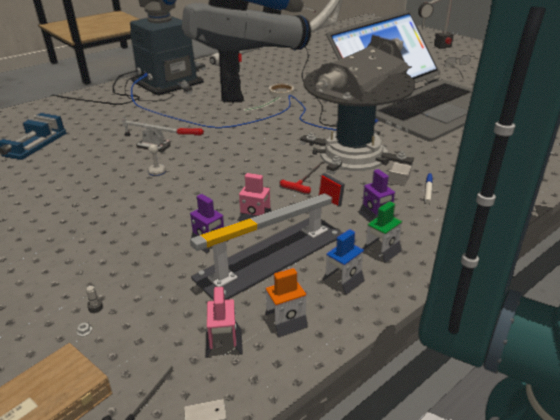

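View pics/top0.png

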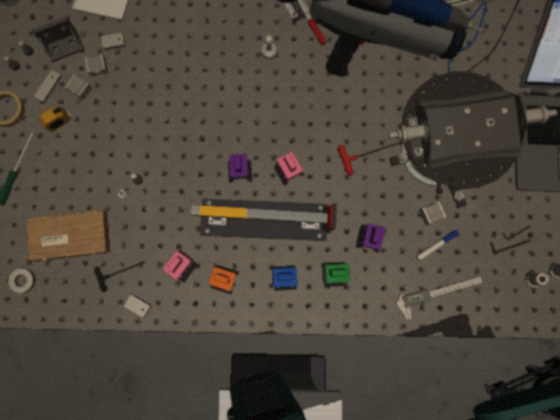

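The scene view shows the look-alikes: pink at (220,310) and (255,190), purple at (207,212) and (378,190), orange at (286,290), green at (384,225). The only blue hanger is at scene (346,250), which is top (285,277). The rail's yellow end is at top (225,211) and the red stop at (331,217). Next I'll check the blue choice in a close crop.

```bash
python3 - <<'E'
from h import *
a=cv2.imread("pics/scene0.png")[215:295,310:410];b=cv2.imread("pics/top0.png")[255:300,255:311]
cv2.imwrite("pics/crop0.png",np.hstack([cv2.resize(a,(400,320),interpolation=2),cv2.resize(b,(398,320),interpolation=2)]))
o=robot.get_obs()
for c in("scene","top"):
    s=snapshot(c);T=camT(s,o)
    hsv=cv2.cvtColor(s["img"],cv2.COLOR_RGB2HSV)
    m=((hsv[...,0]>100)&(hsv[...,0]<120)&(hsv[...,1]>150)).astype(np.uint8)
    y,x=np.nonzero(m); k=(x>(310 if c=="scene" else 260))&(x<(370 if c=="scene" else 310))&(y>(225 if c=="scene" else 260))&(y<(285 if c=="scene" else 295))
    p=[x[k].mean(),y[k].mean()];print(c,k.sum(),p,atz(s,T,p,.09),x[k].min(),x[k].max(),y[k].min(),y[k].max())
    P=np.c_[x,y][k].astype(np.float32);print(cv2.minAreaRect(P))
    # yellow part
    m=((hsv[...,0]>18)&(hsv[...,0]<30)&(hsv[...,1]>180)&(hsv[...,2]>100)).astype(np.uint8)
    n,l,st,ce=cv2.connectedComponentsWithStats(m);i=1+np.argmax(st[1:,4])
    y,x=np.nonzero(l==i);r=cv2.boxPoints(cv2.minAreaRect(np.c_[x,y].astype(np.float32)));print("yellow",ce[i],atz(s,T,ce[i],.12).round(4))
    for q in r: print(q,atz(s,T,q,.12).round(4))
E
```

```text
scene 620 [np.float64(345.0403225806452), np.float64(247.9983870967742)] [0.43425491 0.00120777 0.09      ] 327 363 230 263
((343.7355651855469, 248.09393310546875), (26.288803100585938, 33.976531982421875), 53.74616622924805)
yellow [229.33040936 231.67105263] [0.5904 0.1573 0.12  ]
[200.64923 234.00616] [0.6207 0.2021 0.12  ]
[253.32309 215.4154 ] [0.6027 0.0894 0.12  ]
[258.01233 228.70157] [0.5614 0.1107 0.12  ]
[205.33847 247.29233] [0.5807 0.2187 0.12  ]
top 398 [np.float64(284.4824120603015), np.float64(276.71608040201005)] [ 0.43831992 -0.00485343  0.09      ] 273 296 268 286
((284.5531311035156, 276.7964782714844), (18.425764083862305, 22.150827407836914), 86.18592071533203)
yellow [223.12240185 211.51732102] [0.5961 0.151  0.12  ]
[200.54073 215.64482] [0.5847 0.2068 0.12  ]
[201.02489 205.4774 ] [0.6103 0.2065 0.12  ]
[245.44798 207.59279] [0.607  0.0957 0.12  ]
[244.96382 217.76021] [0.5814 0.0962 0.12  ]
```

View pics/crop0.png

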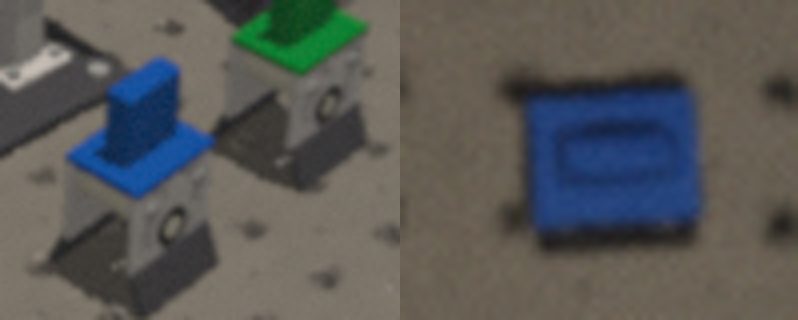

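The crop confirms it: a blue grip and crown with a tab, at top (285,277) and scene (346,248). In the world frame that's about (0.438, -0.005). Its long axis runs about along world y, parallel to the rail. Load point is about (0.596, 0.151). Setting off.

drive_tool(
  deltas="1 -0.92 0 0 0 -0.28 94; 1 -0.92 0 0 0 -0.28 94; 1 -0.92 0 0 0 -0.28 94",
)

```text
time: 1.2
tool_pos: [0.2763, -0.3771, 0.2055]
ee_rot: [3.142, -0.001, 0.86]
wrist_force: [-0.1, -0.2, 0.3]
width: 0.0937
finger_force: 0.0
```

drive_tool(
  deltas="1 -0.32 0 0 0 -0.28 94; 1 -0.32 0 0 0 -0.28 94; 1 -0.32 0 0 0 -0.28 94",
)

```text
time: 1.5
tool_pos: [0.3189, -0.2786, 0.2061]
ee_rot: [3.14, -0.001, 1.306]
wrist_force: [-0.9, -1.3, 0.5]
width: 0.0942
finger_force: 0.0
```

drive_tool(
  deltas="1 0.15 -0.2 0 0 -0.21 94; 1 0.15 -0.2 0 0 -0.21 94; 1 0.15 -0.2 0 0 -0.21 94",
)

```text
time: 1.8
tool_pos: [0.3612, -0.1869, 0.2274]
ee_rot: [3.138, 0.001, 1.634]
wrist_force: [-0.1, -0.2, 0.2]
width: 0.0939
finger_force: 0.0
```

drive_tool(
  deltas="0.88 0.45 0 0 0 0 94; 0.88 0.45 0 0 0 0 94; 0.88 0.45 0 0 0 0 94",
)

```text
time: 2.1
tool_pos: [0.4008, -0.0964, 0.2255]
ee_rot: [3.141, -0.002, 1.631]
wrist_force: [-0.6, -1.0, -0.2]
width: 0.0941
finger_force: 0.0
```

drive_tool(
  deltas="0.88 0.45 0 0 0 0 94; 0.88 0.45 0 0 0 0 94; 0.88 0.45 0 0 0 0 94; 0.88 0.45 0 0 0 0 94",
)

```text
time: 2.5
tool_pos: [0.4397, -0.0107, 0.2251]
ee_rot: [-3.14, 0.001, 1.624]
wrist_force: [-0.7, 0.1, 0.2]
width: 0.0941
finger_force: 0.0
```

```bash
python3 - <<'E'
from h import *
o=robot.get_obs();s=snapshot("wrist");T=camT(s,o);save(s,"w1");print(o["tool_pos"],o["ee_rot"],T[:3,3])
for t in("blue_grip","blue_hanger"):
    for r in finder.landmark_of("wrist",t)[:3]: print(t,r["xy"],r["confidence"],atz(s,T,r["xy"],.1 if t=="blue_grip" else 0))
hsv=cv2.cvtColor(s["img"],cv2.COLOR_RGB2HSV)
m=((hsv[...,0]>100)&(hsv[...,0]<120)&(hsv[...,1]>150)).astype(np.uint8)
n,l,st,ce=cv2.connectedComponentsWithStats(m);i=1+np.argmax(st[1:,4])
c=max(cv2.findContours((l==i).astype(np.uint8),0,2)[0],key=cv2.contourArea)
print(st[i],cv2.minAreaRect(c))
for q in cv2.boxPoints(cv2.minAreaRect(c)): print(q,atz(s,T,q,.076),atz(s,T,q,.117))
E
```

```text
[ 0.43973085 -0.01065842  0.22509187] [-3.14046356e+00  1.09012423e-03  1.62435870e+00] [0.43522888 0.06182365 0.4033576 ]
blue_grip [368.0, 387.8] 0.91 [ 0.55399155 -0.23052471  0.1       ]
blue_grip [414.9, 287.0] 0.62 [ 0.58521288 -0.09956586  0.1       ]
blue_hanger [278.3, 174.7] 0.94 [ 0.43922887 -0.00790055  0.        ]
blue_hanger [503.8, 193.9] 0.73 [ 0.73104597 -0.01615319  0.        ]
blue_hanger [525.0, 82.4] 0.67 [0.72923626 0.12168464 0.        ]
[ 256  157   46   58 2513] ((278.5, 185.5), (57.0, 45.0), 90.0)
[256. 157.] [0.4155393 0.0217311 0.076    ] [0.41800533 0.0267525  0.117     ]
[301. 157.] [0.45990014 0.02411    0.076     ] [0.45681018 0.02883345 0.117     ]
[301. 214.] [ 0.46405231 -0.0344266   0.076     ] [ 0.46044231 -0.02237171  0.117     ]
[256. 214.] [ 0.41771711 -0.03691679  0.076     ] [ 0.41991038 -0.02455001  0.117     ]
```

View pics/w1.png

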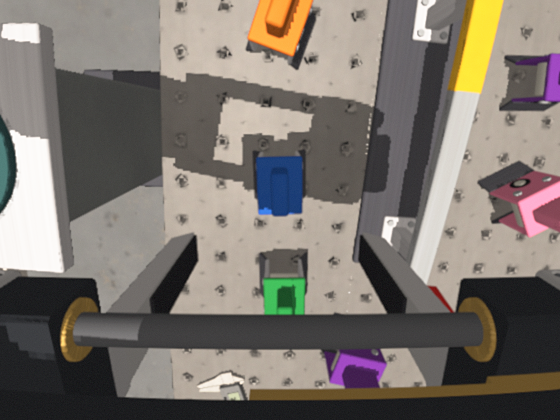

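The wrist view shows the blue hanger at (278,185), squared to the fingers. Green is at (283,292), clear below it, and orange at (283,22). Descending.

drive_tool(
  deltas="0.04 0 1 0 0 0 94; 0.04 0 1 0 0 0 94; 0.04 0 1 0 0 0 94",
)

```text
time: 2.95
tool_pos: [0.4311, -0.0065, 0.1157]
ee_rot: [-3.121, -0.004, 1.621]
wrist_force: [-0.8, -0.2, -0.1]
width: 0.0942
finger_force: 0.0
```

drive_tool(
  deltas="0 0 0.42 0 0 0 94; 0 0 0.42 0 0 0 94; 0 0 0.42 0 0 0 0; 0 0 0.42 0 0 0 0; 0 0 0.42 0 0 0 0",
)

```text
time: 3.45
tool_pos: [0.4417, -0.0067, 0.0866]
ee_rot: [3.136, 0.001, 1.623]
wrist_force: [-0.5, 0.7, 0.5]
width: 0.073
finger_force: 0.0
```

drive_tool(
  deltas="0 0 0 0 0 0 0; 0 0 0 0 0 0 0; 0 0 0 0 0 0 0; 0 0 0 0 0 0 0",
)

```text
time: 3.85
tool_pos: [0.4396, -0.0062, 0.0836]
ee_rot: [3.142, 0.0, 1.623]
wrist_force: [-0.1, -1.0, -0.2]
width: 0.0416
finger_force: 0.0
```

drive_tool(
  deltas="0 0 0 0 0 0 0; 0 0 0 0 0 0 0; 0 0 0 0 0 0 0; 0 0 0 0 0 0 0; 0 0 0 0 0 0 0",
)

```text
time: 4.35
tool_pos: [0.4396, -0.0062, 0.0833]
ee_rot: [3.141, 0.0, 1.623]
wrist_force: [0.3, -1.3, -1.0]
width: 0.0158
finger_force: 30.0
```

drive_tool(
  deltas="0 0 -1 0 0 0 0; 0 0 -1 0 0 0 0; 0 0 -1 0 0 0 0; 0 0 -1 0 0 0 0",
)

```text
time: 4.75
tool_pos: [0.4399, -0.0062, 0.1841]
ee_rot: [3.14, 0.0, 1.623]
wrist_force: [-1.4, 0.8, -3.3]
width: 0.0159
finger_force: 30.0
```

drive_tool(
  deltas="0 0 -0.5 0 0 0 0; 0 0 -0.5 0 0 0 0; 0 0 -0.5 0 0 0 0; 0 0 -0.5 0 0 0 0",
)

```text
time: 5.15
tool_pos: [0.4388, -0.0061, 0.2312]
ee_rot: [-3.138, -0.001, 1.623]
wrist_force: [0.2, -0.0, -2.9]
width: 0.0158
finger_force: 30.0
```

Held: 15.8 mm opening and 30 N. Moving over the rail.

drive_tool(
  deltas="0.8 0.83 -0.1 0 0 0 0; 0.8 0.83 -0.1 0 0 0 0; 0.8 0.83 -0.1 0 0 0 0; 0.8 0.83 -0.1 0 0 0 0",
)

```text
time: 5.55
tool_pos: [0.5187, 0.0797, 0.2407]
ee_rot: [-3.137, -0.0, 1.626]
wrist_force: [1.1, -0.7, -2.7]
width: 0.0161
finger_force: 30.0
```

drive_tool(
  deltas="0.8 0.83 0 0 0.078 0 0; 0.8 0.83 0 0 0.078 0 0; 0.8 0.83 0 0 0.078 0 0; 0.8 0.83 0 0 0.078 0 0; 0.8 0.83 0 0 0.078 0 0",
)

```text
time: 6.05
tool_pos: [0.596, 0.1612, 0.242]
ee_rot: [-3.138, -0.121, 1.622]
wrist_force: [-0.2, 0.3, -2.3]
width: 0.0157
finger_force: 30.0
```

```bash
python3 - <<'E'
from h import *
o=robot.get_obs();print(o["tool_pos"],o["ee_rot"])
a=[]
for c in("wrist","top","scene"):
    s=snapshot(c);T=camT(s,robot.get_obs());save(s,c+"2");a.append(cv2.resize(s["img"],(400,300)))
    for t,z in(("blue_grip",.2),("blue_seat",.165),("load_point",.12),("stop_face",.088),("rail",0)):
        for r in finder.landmark_of(c,t)[:2]: print(c,t,np.round(r["xy"],1),round(r["confidence"],2),atz(s,T,r["xy"],z).round(4))
    hsv=cv2.cvtColor(s["img"],cv2.COLOR_RGB2HSV)
    m=((hsv[...,0]>18)&(hsv[...,0]<30)&(hsv[...,1]>150)&(hsv[...,2]>80)).astype(np.uint8)
    y,x=np.nonzero(m)
cv2.imwrite("pics/m2.png",np.vstack([np.hstack(a[:2]),np.hstack([a[2],a[2]*0])])[:,:,::-1])
E
```

```text
[0.59603243 0.16121404 0.24202922] [-3.13838513 -0.12108499  1.62243128]
wrist blue_grip [405.1 254.3] 0.94 [0.6875 0.1479 0.2   ]
wrist blue_grip [275. 261.] 0.68 [0.5943 0.1384 0.2   ]
wrist blue_seat [167.8 101.2] 0.83 [0.5043 0.2514 0.165 ]
wrist blue_seat [280.2 229.7] 0.62 [0.5974 0.1538 0.165 ]
top blue_grip [173.4 268. ] 0.85 [0.4504 0.2535 0.2   ]
top blue_grip [379.4 233.1] 0.72 [ 0.5398 -0.222   0.2   ]
top blue_seat [289.2 170.1] 0.96 [ 0.6941 -0.0109  0.165 ]
top blue_seat [179.2 264.1] 0.65 [0.4613 0.2467 0.165 ]
top load_point [227.4 211. ] 0.59 [0.5976 0.1404 0.12  ]
top stop_face [327.1 217.2] 0.76 [ 0.5911 -0.1112  0.088 ]
scene blue_grip [254.1 182.7] 0.96 [0.5938 0.0901 0.2   ]
scene blue_grip [221.4 301.5] 0.81 [0.3724 0.3241 0.2   ]
scene blue_seat [218.3 191.6] 0.78 [0.6611 0.1284 0.165 ]
scene blue_seat [218.1 325.1] 0.7 [0.3684 0.3359 0.165 ]
scene load_point [228.5 226. ] 0.77 [0.6065 0.1475 0.12  ]
scene stop_face [328.4 194.7] 0.76 [ 0.5924 -0.1122  0.088 ]
scene stop_face [220.6 163.1] 0.25 [ 0.8704 -0.0193  0.088 ]
scene rail [271.3 256.5] 0.88 [0.5954 0.0527 0.    ]
```

View pics/m2.png

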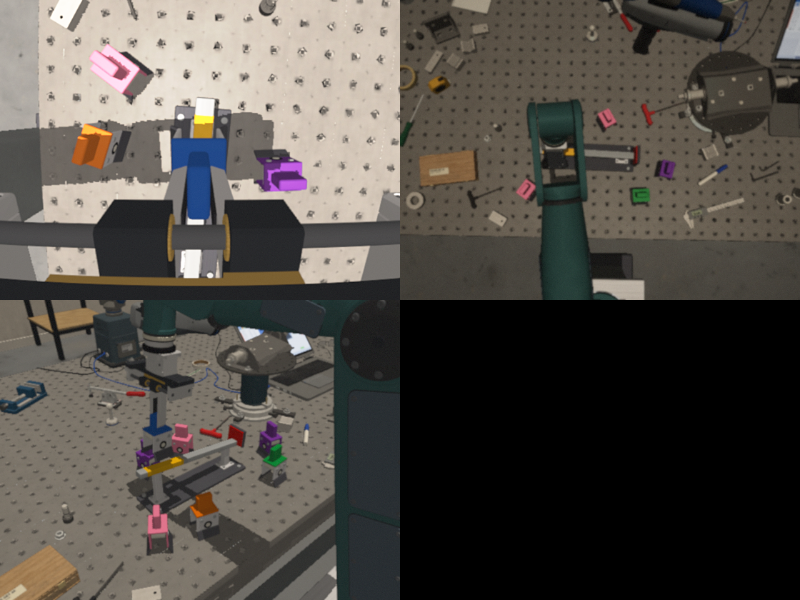

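The wrist view shows the hanger above the bar, with the yellow part and the bar's bare high end ahead at about (205,120) in the panel. I'll measure the bar's line from that image.

```bash
python3 - <<'E'
from h import *
o=robot.get_obs();s=snapshot("wrist");T=camT(s,o);im=cv2.cvtColor(s["img"],cv2.COLOR_RGB2HSV)
print(o["tool_pos"],T[:3,3].round(3))
# yellow in wrist
m=((im[...,0]>18)&(im[...,0]<32)&(im[...,1]>150)&(im[...,2]>100))
m[:, :240]=0;m[:,330:]=0;m[260:]=0
for r in range(150,200,6):
    x=np.nonzero(m[r])[0]
    if len(x)>8:
        z=.125
        print(r,x.min(),x.max(),atz(s,T,[x.min()-.5,r],z).round(4),atz(s,T,[x.max()+.5,r],z).round(4))
cv2.imwrite("pics/w3c.png",cv2.resize(s["img"][120:320,200:380,::-1],(540,600),interpolation=2))
# top0 yellow
s=snapshot("top");T=camT(s,o);im=cv2.cvtColor(cv2.imread("pics/top0.png"),cv2.COLOR_BGR2HSV)
m=((im[...,0]>18)&(im[...,0]<32)&(im[...,1]>130)&(im[...,2]>90));m[:190]=0;m[235:]=0;m[:,:190]=0;m[:,260:]=0
for c in range(204,246,6):
    y=np.nonzero(m[:,c])[0];z=.12+(222-c)*.0025*.12
    print(c,y.min(),y.max(),atz(s,T,[c,(y.min()+y.max())/2],z).round(4))
E
```

```text
[0.59695168 0.1623126  0.24339354] [0.594 0.212 0.429]
168 271 296 [0.5874 0.2034 0.125 ] [0.6111 0.2046 0.125 ]
174 271 296 [0.5876 0.1979 0.125 ] [0.6114 0.1991 0.125 ]
180 271 295 [0.5879 0.1924 0.125 ] [0.6109 0.1936 0.125 ]
186 270 294 [0.5873 0.1868 0.125 ] [0.6103 0.188  0.125 ]
192 270 293 [0.5875 0.1813 0.125 ] [0.6097 0.1824 0.125 ]
204 206 214 [0.5982 0.198  0.1254]
210 206 215 [0.5975 0.1833 0.1236]
216 206 216 [0.5968 0.1685 0.1218]
222 208 216 [0.5948 0.1537 0.12  ]
228 207 216 [0.5966 0.139  0.1182]
234 207 216 [0.5971 0.1242 0.1164]
240 208 217 [0.5952 0.1093 0.1146]
```

View pics/w3c.png

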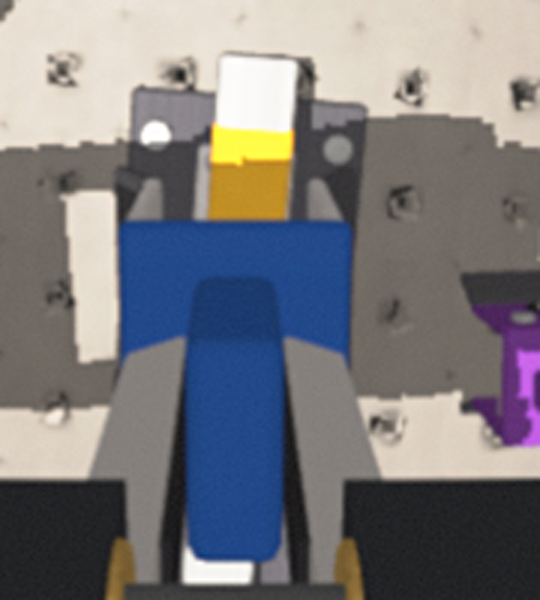

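The bar centre is at x≈0.598 near y=0.19, with yaw about 88.5°, so the hanger needs turning about 4.5°. Lowering it 70 mm first.

drive_tool(
  deltas="-0.04 0.01 0.33 0 0 0.05 0; -0.06 0.01 0.5 0 0 0.05 0; -0.085 0.01 0.7 0 0 0.05 0; -0.085 0.01 0.7 0 0 0.05 0; -0.085 0.01 0.7 0 0 0.05 0",
)

```text
time: 7.55
tool_pos: [0.5978, 0.1625, 0.1729]
ee_rot: [-3.131, -0.122, 1.544]
wrist_force: [-0.3, 0.7, -2.2]
width: 0.0155
finger_force: 30.0
```

```bash
python3 - <<'E'
from h import *
o=robot.get_obs();print(o["tool_pos"],o["ee_rot"],o["wrist_force"])
a=snapshot("scene")["img"][150:300,150:290];b=snapshot("wrist")["img"][120:300,200:350]
cv2.imwrite("pics/p4.png",np.hstack([cv2.resize(a,(400,430),interpolation=2),cv2.resize(b,(358,430),interpolation=2)])[:,:,::-1])
E
```

```text
[0.59781647 0.1624808  0.17291977] [-3.13124824 -0.12208503  1.54413397] [-0.29593145  0.67901382 -2.19880614]
```

View pics/p4.png

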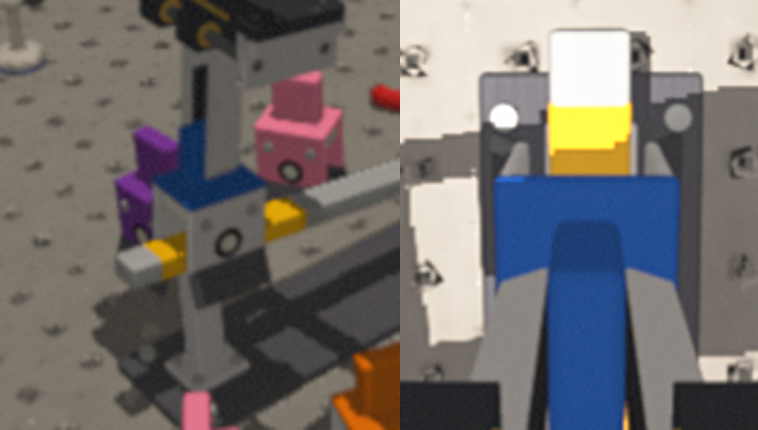

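The hanger is astride the yellow part, centred and aligned on the bar. About 17 mm to go.

drive_tool(
  deltas="-0.01 0 0.1 0 0 0 0; -0.018 0 0.14 0 0 0 0; -0.018 0 0.14 0 0 0 0",
)

```text
time: 7.95
tool_pos: [0.5972, 0.1622, 0.1577]
ee_rot: [-3.13, -0.122, 1.544]
wrist_force: [-0.3, 0.5, -3.2]
width: 0.0159
finger_force: 30.0
```

drive_tool(
  deltas="0 0 0.015 0 0 0 0; 0 0 0.015 0 0 0 0",
)

```text
time: 8.15
tool_pos: [0.5977, 0.1626, 0.1573]
ee_rot: [-3.132, -0.122, 1.544]
wrist_force: [0.1, -0.4, -3.1]
width: 0.0158
finger_force: 30.0
```

drive_tool(
  deltas="0 0 0.015 0 0 0 0; 0 0 0.015 0 0 0 0",
)

```text
time: 8.35
tool_pos: [0.598, 0.1628, 0.1564]
ee_rot: [-3.133, -0.122, 1.544]
wrist_force: [0.3, 0.3, -2.3]
width: 0.0158
finger_force: 30.0
```

drive_tool(
  deltas="0 0 0.015 0 0 0 0; 0 0 0.015 0 0 0 0",
)

```text
time: 8.55
tool_pos: [0.5981, 0.163, 0.1562]
ee_rot: [-3.134, -0.123, 1.545]
wrist_force: [-2.3, -0.4, 4.6]
width: 0.0161
finger_force: 30.0
```

drive_tool(
  deltas="0 0 0.015 0 0 0 0; 0 0 0.015 0 0 0 0",
)

```text
time: 8.75
tool_pos: [0.5981, 0.1632, 0.1561]
ee_rot: [-3.135, -0.123, 1.545]
wrist_force: [-4.5, -1.4, 9.2]
width: 0.0158
finger_force: 30.0
```

The force turned upward at the expected height, so it has made contact. Easing back the preload and releasing.

drive_tool(
  deltas="0 0 -0.02 0 0 0 0; 0 0 -0.02 0 0 0 94; 0 0 -0.02 0 0 0 94; 0 0 -0.02 0 0 0 94; 0 0 -0.02 0 0 0 94",
)

```text
time: 9.25
tool_pos: [0.5977, 0.1629, 0.1543]
ee_rot: [-3.131, -0.122, 1.544]
wrist_force: [0.6, 0.1, -0.3]
width: 0.0445
finger_force: 0.0
```

drive_tool(
  deltas="0 0 -0.02 0 0 0 94; 0 0 -0.02 0 0 0 94; 0 0 -0.02 0 0 0 94; 0 0 -0.02 0 0 0 94; 0 0 -0.02 0 0 0 94",
)

```text
time: 9.75
tool_pos: [0.5978, 0.1626, 0.1568]
ee_rot: [-3.132, -0.122, 1.544]
wrist_force: [0.2, -0.0, -0.4]
width: 0.0842
finger_force: 0.0
```

drive_tool(
  deltas="0 0 -0.5 0 0 0 94; 0 0 -1 0 0 0 94; 0 0 -1 0 0 0 94; 0 0 -1 0 0 0 94; 0 0 -1 0 0 0 94",
)

```text
time: 10.25
tool_pos: [0.5979, 0.1504, 0.2546]
ee_rot: [-3.13, -0.122, 1.544]
wrist_force: [-0.1, 0.1, -0.5]
width: 0.0944
finger_force: 0.0
```

```bash
python3 - <<'E'
from h import *
o=robot.get_obs();print(o["time"],o["tool_pos"],o["wrist_force"])
s=snapshot("scene");a=s["img"][150:300,150:400];T=camT(s,o)
cv2.imwrite("pics/p5.png",cv2.resize(a,(800,480),interpolation=2)[:,:,::-1])
E
```

```text
10.25 [0.59793391 0.15037271 0.25462883] [-0.0617412   0.11417265 -0.54470117]
```

View pics/p5.png

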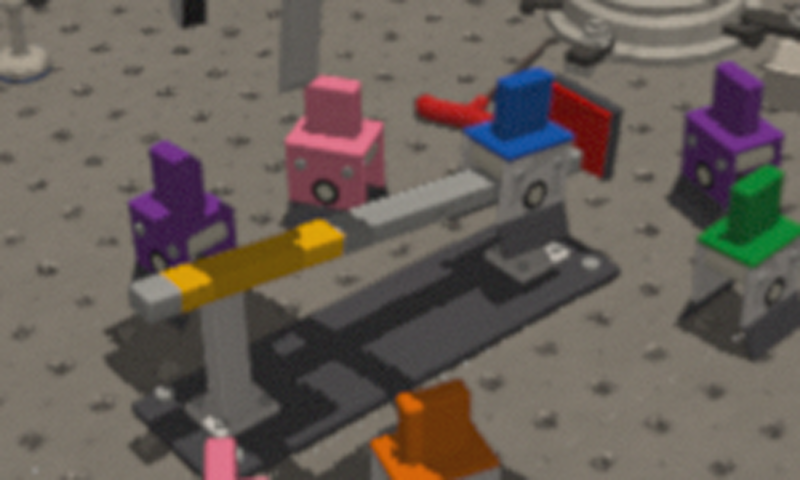

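The hanger has rolled down to the stop, at (520,130) in the crop. I'll let it settle and check whether it's still moving.

drive_tool(
  deltas="0 0 0 0 0 0 94; 0 0 0 0 0 0 94; 0 0 0 0 0 0 94; 0 0 0 0 0 0 94; 0 0 0 0 0 0 94",
)

```text
time: 10.8
tool_pos: [0.5984, 0.1504, 0.256]
ee_rot: [-3.132, -0.122, 1.544]
wrist_force: [-0.2, 0.1, 0.4]
width: 0.0939
finger_force: 0.0
```

drive_tool(
  deltas="0 0 0 0 0 0 94; 0 0 0 0 0 0 94; 0 0 0 0 0 0 94; 0 0 0 0 0 0 94; 0 0 0 0 0 0 94",
)

```text
time: 11.3
tool_pos: [0.5984, 0.1504, 0.2561]
ee_rot: [-3.132, -0.122, 1.544]
wrist_force: [-1.7, -0.9, -0.3]
width: 0.0938
finger_force: 0.0
```

```bash
python3 - <<'E'
from h import *
o=robot.get_obs()
def c(s):
    hsv=cv2.cvtColor(s["img"],cv2.COLOR_RGB2HSV);m=((hsv[...,0]>100)&(hsv[...,0]<120)&(hsv[...,1]>150));m[:160]=0;m[210:]=0;m[:,:285]=0;m[:,345:]=0
    y,x=np.nonzero(m);return x.mean(),y.mean(),len(x)
for i in range(6): s=snapshot("scene");print(np.round(c(s),2))
print(atz(s,camT(s,o),c(s)[:2],.13))
cv2.imwrite("pics/p6.png",cv2.resize(s["img"][150:250,270:370],(600,600),interpolation=2)[:,:,::-1])
E
```

```text
[320.66 183.67 476.  ]
[320.64 183.71 474.  ]
[320.65 183.66 475.  ]
[320.7  183.64 473.  ]
[320.7  183.64 473.  ]
[320.64 183.71 474.  ]
[ 0.58844428 -0.08288943  0.13      ]
```

View pics/p6.png

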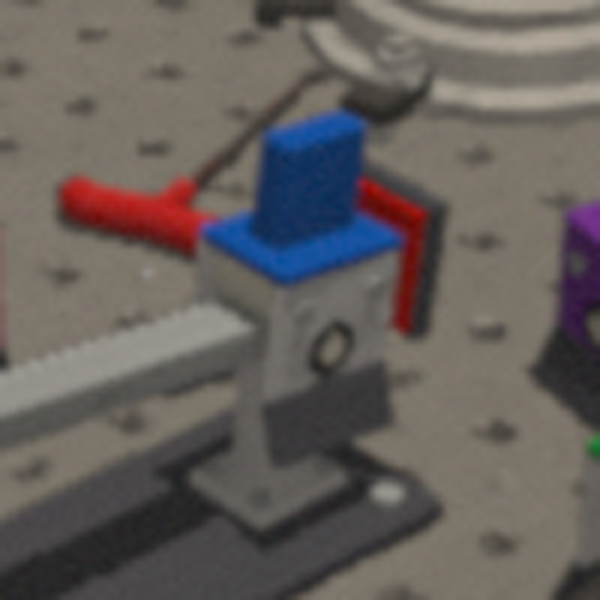

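The hanger is at rest on the rail, upright and against the red stop, and its pixel position hasn't changed over six frames. The gripper is clear, so I'm handing in.

```bash
python3 -c "
from bench import robot
print(robot.close_job())"
```

```text
the job is handed in; nothing more can be done
None
```

The blue hanger was set astride the yellow part of the rail and released there; it rolled down by itself and rests against the red stop, and the job is handed in (no verdict was returned).

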